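# Sweep the old jar lids off the chopping board into the scrap pan

## Robot

A 6-joint arm with a two-finger parallel gripper is mounted at the origin on the work surface. World frame = base frame: x ahead of the robot, y to its left, z up, the work surface at z = 0. Lengths are in m, angles in degrees, forces in N, time in s.
With the tool pointing down it reaches from about 0.3 to 0.75 m from the base axis. Payload 8.5 kg.
Tool frame: the origin (TCP) lies at the very end of the fingers, on their centre line; the grasp point (between the pads) lies 19 mm behind it (env.hold_point_z is the distance from the TCP to the grasp point, in m); z points along the fingers, y is the line along which they close (so a half turn about z gives the same grasp; the last joint's range is limited). The gripper opens to 85 mm and grips with 20 to 120 N. Pads are 22 mm wide; open, the fingers measure 114 mm over their backs; the gripper's body (76 mm by 85 mm) begins 54 mm behind the grasp point. The pads swing forward as they close: fully open they stand 13 mm farther back than shut.
Start: joints at [-85.216, 21.807, 74.336, -0, 83.858, -12.336], TCP at [0.162, -0.526, 0.231] pointing down, gripper open.
Joint ranges: [-178.18, 178.18], [-50.72, 133.34], [12.68, 142.11], [-81.47, 261.47], [9.98, 163.14], [-165.26, 165.26]. Speed limits (degrees/s): [136.94, 136.94, 180, 180, 180, 180].

## Interface

Orientations are given as a 3x3 rotation matrix whose columns are the frame's x, y, z axes.
In Python, from rig import env, optics gives the robot as it stands.
- The arm moves only by the shell command python3 -m jog 'ROWS' [OPENING] [FORCE]. ROWS is JSON, a list of rows, each an object with "linear": the shift along the tool's x, y, z in units of 40 mm (1.0 is 40 mm), a list of three; "roll": the turn about the tool's z in units of 5 degrees (1.0 is 5 degrees). A call has 1 to 12 rows; each row shifts and turns the commanded pose from where the row before left it, along the tool's axes as they then stand; what a row does not reach is not made up. A row lasts 1/12 s, in which the tool goes at most 41.7 mm and 7.16 degrees, less where a joint would pass 70% of its speed; a pose out of reach is approached as far as the arm can. A call is refused whole if a number of a shift passes 1 or a number of a turn 1, either way. A call with a gripper value outside its range is refused whole. OPENING is the opening, from -1 (shut) to 1 (fully open), set as the call begins (- or left out, the last holds). The fingers move at their own pace and stop on an object; FORCE is the grip in N (left out, the last holds). Time passes only in rows, so rows that do not move let the fingers close. It gives the time, the measured TCP pose, the force, the opening and the grip force at its end, in the units of the state.
- env.observe(): the state, without advancing time (a new reading comes with each control period).
- optics.get_image(name): name is "scene" or "side" or "wrist"; returns the picture (384x512x3 uint8, red, green, blue); there is no depth.
- optics.calibration(name): a dict with "fov_y" (degrees; the focal length in pixels is half the picture's height over the tangent of half this angle, whatever the lens; pixels are square), "cx", "cy" (the principal point, pixels), "T" (4x4, takes a point from camera to world coordinates). Camera axes: x right, y down, z forward; pixel columns grow to the right and rows downward; lengths in m; the calibration is good to about 2 mm. A picture is of the moment at which its call begins: read the wrist's pose just before it. calibration takes no time and is no camera call; for the wrist camera it gives the pose at the moment of the call.
- env.close_job(): hands the job in; it is judged then, once.
The state is a dict: "time_s": time; "q": joint angles; "qvel": joint speeds; "joint_efforts": joint torques, N m; "position": TCP position; "tool_rot": TCP orientation; "ft_force": force on the tool from outside, world axes, zero at the start; "wrist_torque": the same for the moment, N m; "grip_width": finger opening in m; "gripper_force": force on a finger pad.
Only numpy, scipy, OpenCV 4.12 (cv2) and the standard library are available. Lean on these libraries where they do the work, as an engineer would, in place of code of your own. Each camera call takes 0.05 s, during which the arm holds its last target. There are 200 camera calls.

## Task

Sweep the three loose jar lids across the chopping board with the fingers and over the board's edge into the open steel pan that stands against one side of it. Only slide them: do not pinch them, press down on them or lift them off the board, and leave the spice jar, the grinder and the closed food box standing where they are.

Things in the scene. Friction and masses are not known exactly. Their poses are not given: they have to be found in the camera images.
- board: thick maple chopping board, fixed, 260 mm along its x, 320 mm along its y, 40 mm high; origin at the centre of its underside on the worktop (top at z = 0.040). The pan stands at its +y or its -y end, the food box at the other. The lids and the spice jar lie in four lanes along the board's y, one in each in any order, lane centres about 58 mm apart.
- pan: empty open rectangular pan of bare steel, fixed, 300 mm along its x, 160 mm along its y, 30 mm high, walls and floor 3 mm thick; origin at the centre of its underside. Its axes are parallel to the board's. Its long side stands about 3 mm from the board's end, its rim 10 mm below the board's top, so that a lid pushed over the edge drops in.
- lid1_mid (a point): one of three identical screw lids of jars: a plain dark steel disc with a brighter top 38 mm across (39 mm over its ridges) and 14 mm high, about 15 g, loose, lying flat on the board; slides easily. This point is the centre of the disc, 7 mm above the board at the start.
- lid2_mid (a point): one of three identical screw lids of jars: a plain dark steel disc with a brighter top 38 mm across (39 mm over its ridges) and 14 mm high, about 15 g, loose, lying flat on the board; slides easily. This point is the centre of the disc, 7 mm above the board at the start.
- lid3_mid (a point): one of three identical screw lids of jars: a plain dark steel disc with a brighter top 38 mm across (39 mm over its ridges) and 14 mm high, about 15 g, loose, lying flat on the board; slides easily. This point is the centre of the disc, 7 mm above the board at the start.
- lid1: the lid of point lid1_mid; origin at the centre of its underside, z up through its top
- lid2: the lid of point lid2_mid; origin at the centre of its underside, z up through its top
- lid3: the lid of point lid3_mid; origin at the centre of its underside, z up through its top
- jar: small closed spice jar of amber glass with a black cap, loose, 34 mm across, 60 mm high, standing upright on the board among the lids; origin at the centre of its underside. To be left alone.
- grinder: turned wooden pepper grinder, loose, 54 mm across, 112 mm high, standing on the worktop beyond the board's far side; origin at the centre of its underside. To be left alone.
- box: closed flat food box, white with a grey lid, loose, 0.7 kg, 280 mm along its x, 156 mm along its y, 60 mm high, standing on the worktop about 5 mm from the end of the board away from the pan, its top 20 mm above the board's; origin at the centre of its underside. To be left alone.

How it is judged (in metres and radians):
At the end, for the whole second after the job is handed in: All three lids lie at rest inside the steel pan (centres within its walls and below its rim); the spice jar and the grinder stand upright, and they and the food box are within 15 mm of where they stood (x of lid1_mid in the frame of pan between -0.148 and 0.148 m and y of lid1_mid in the frame of pan between -0.078 and 0.078 m and height (world z) of each of lid1_mid, lid2_mid, lid3_mid below 0.03 m and linear speed of each of lid1, lid2, lid3 below 0.03 m/s and x of lid2_mid in the frame of pan between -0.148 and 0.148 m and y of lid2_mid in the frame of pan between -0.078 and 0.078 m and x of lid3_mid in the frame of pan between -0.148 and 0.148 m and y of lid3_mid in the frame of pan between -0.078 and 0.078 m and distance of each of jar, grinder, box from where it was at the start of the episode below 0.015 m and angle between each of jar, grinder's own z axis and vertical below 0.2 rad); the robot touches nothing.
It fails at once if a lid is lifted (its centre more than 18 mm above where it lay) (height (world z) of any of lid1_mid, lid2_mid, lid3_mid above 0.065 m).
It fails at once if a lid is pinched or pressed hard (more than 15 N from the fingers) (contact force between the fingers and lid1 above 15 N or contact force between the fingers and lid2 above 15 N or contact force between the fingers and lid3 above 15 N).
It fails at once if the spice jar, the grinder or the food box is pushed more than 15 mm or tipped (distance of any of jar, grinder, box from where it was at the start of the episode above 0.015 m or angle between any of jar, grinder's own z axis and vertical above 0.3 rad).
It also fails if it takes over 59 s, if anything falls off the work surface, if the arm or the gripper's body presses on something with over 40 N, if the wrist force passes 120 N, or if a joint passes its speed limit or range.

## Working session

There is one attempt and no reset: what is moved stays moved. The work goes in short steps, Python scripts to look and compute and a shell command to move; the robot and the scene stay as the last step left them, time stands still between calls to the robot, and variables do not carry over. Pictures are saved under pics/ and viewed, at most 10 in all, crops included, and the job is handed in when it is done.

```bash
ls; mkdir -p pics; python3 - <<'E'
from rig import env, optics
import cv2, numpy as np
s=env.observe(); print(s['time_s'],s['position'],np.round(s['tool_rot'],3).tolist(),s['grip_width'],env.hold_point_z)
for n in ['scene','side']:
    im=optics.get_image(n); cv2.imwrite(f'pics/{n}0.png',im[:,:,::-1])
    c=optics.calibration(n); print(n,c['fov_y'],c['cx'],c['cy'],np.round(c['T'],3).tolist())
a=cv2.imread('pics/scene0.png')
cv2.imwrite('pics/scene0b.png',cv2.resize(a,(800,600),interpolation=cv2.INTER_CUBIC))
E
```

```text
pics
0.0 [ 0.16187209 -0.52533656  0.23070557] [[0.956, 0.294, -0.0], [0.294, -0.956, 0.001], [0.0, -0.001, -1.0]] 0.08554372143602959 0.0187
scene 51.19653177074543 248.31983592783152 189.95270461404093 [[-0.797, 0.352, -0.491, 1.104], [0.604, 0.466, -0.646, 0.636], [0.002, -0.811, -0.584, 0.611], [0.0, 0.0, 0.0, 1.0]]
side 55.44123622584015 258.76093566319173 184.35040895279482 [[-0.969, -0.185, 0.164, 0.481], [-0.247, 0.701, -0.669, 0.51], [0.009, -0.689, -0.725, 0.585], [0.0, 0.0, 0.0, 1.0]]
```

View pics/scene0b.png

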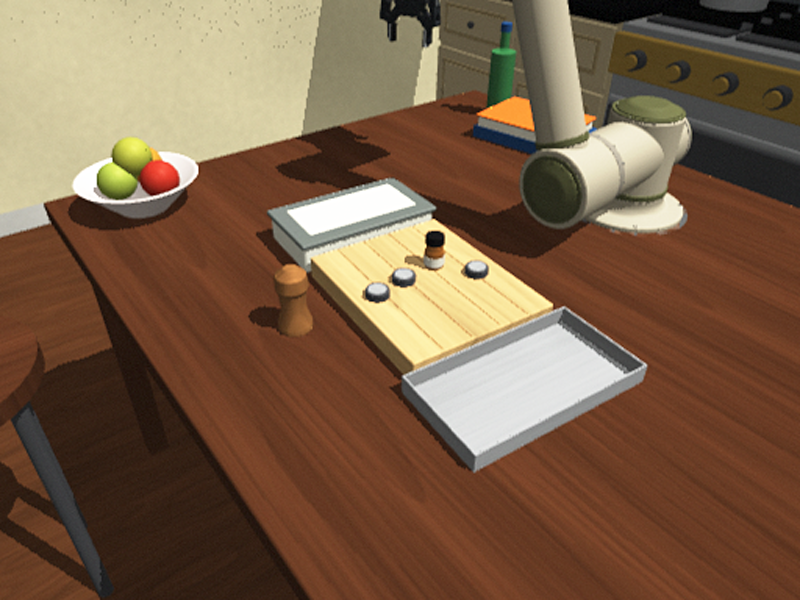

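```bash
python3 -c "
import cv2
a=cv2.imread('pics/side0.png')
cv2.imwrite('pics/side0b.png',cv2.resize(a,(800,600),interpolation=cv2.INTER_CUBIC))"
```

```text
(no output)
```

View pics/side0b.png

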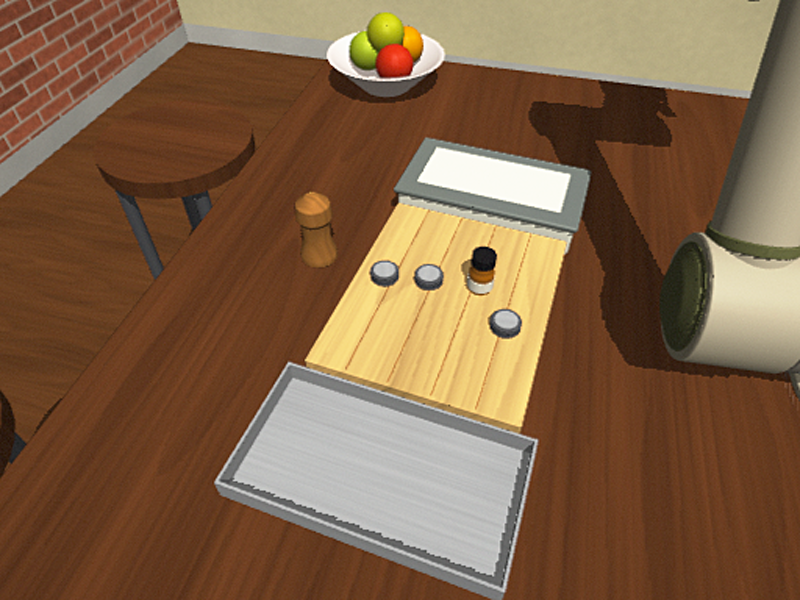

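The side view (800x600) shows the pan at the near, +y end. The lid tops are at (385,269), (429,273) and (506,321), the jar foot is at about (481,288), and the board's top corners are at (400,206), (568,240), (521,428) and (307,362). The box is behind, and the grinder is to the left on the far side.

```bash
cat > h.py <<'E'
from rig import env, optics
import numpy as np
def pt(n,u,v,z):
    c=optics.calibration(n);T=np.array(c['T']);f=192/np.tan(np.radians(c['fov_y']/2))
    d=T[:3,:3]@np.array([(u*.64-c['cx'])/f,(v*.64-c['cy'])/f,1]);o=T[:3,3]
    return np.round(o+d*(z-o[2])/d[2],4)
E
python3 - <<'E'
from h import *
S={'A':(385,269,.054),'B':(429,273,.054),'C':(506,321,.054),'jarcap':(484,252,.1),'jarfoot':(481,285,.04),'bFL':(400,206,.04),'bFR':(568,238,.04),'bNR':(521,428,.04),'bNL':(307,362,.04),'pFL':(290,365,.03),'pFR':(537,440,.03),'pNR':(503,597,.03),'pNL':(217,487,.03),'boxNL':(397,193,.06),'boxNR':(574,231,.06),'grtop':(313,200,.112)}
for k,v in S.items(): print('side',k,pt('side',*v))
S={'A':(377,290,.054),'B':(403,275,.054),'C':(477,267,.054),'jarcap':(435,237,.1),'bNR':(552,304,.04),'bNL':(413,369,.04),'bFR':(428,221,.04),'grtop':(291,272,.112),'boxNR':(434,210,.06)}
for k,v in S.items(): print('scene',k,pt('scene',*v))
E
```

```text
side A [ 0.6348 -0.0069  0.054 ]
side B [ 0.5768 -0.0144  0.054 ]
side C [0.4679 0.0424 0.054 ]
side jarcap [ 0.5101 -0.0228  0.1   ]
side jarfoot [ 0.5077 -0.0239  0.04  ]
side bFL [ 0.6537 -0.1581  0.04  ]
side bFR [ 0.401  -0.1493  0.04  ]
side bNR [0.4328 0.1757 0.04  ]
side bNL [0.6852 0.1522 0.04  ]
side pFL [0.7069 0.1548 0.03  ]
side pFR [0.4136 0.1797 0.03  ]
side pNR [0.4288 0.342  0.03  ]
side pNL [0.7206 0.3133 0.03  ]
side boxNL [ 0.6596 -0.1627  0.06  ]
side boxNR [ 0.3966 -0.1423  0.06  ]
side grtop [ 0.7464 -0.0522  0.112 ]
scene A [ 0.6388 -0.0042  0.054 ]
scene B [ 0.5809 -0.0127  0.054 ]
scene C [0.4701 0.0416 0.054 ]
scene jarcap [ 0.5148 -0.0144  0.1   ]
scene bNR [0.4347 0.1718 0.04  ]
scene bNL [0.6979 0.1575 0.04  ]
scene bFR [ 0.4175 -0.1436  0.04  ]
scene grtop [ 0.7594 -0.0486  0.112 ]
scene boxNR [ 0.4054 -0.1419  0.06  ]
```

```bash
python3 -m jog '[{"linear":[0,0,0],"roll":-1},{"linear":[0,0,0],"roll":-1},{"linear":[0,0,0],"roll":-1},{"linear":[0,0,0],"roll":-1},{"linear":[0,0,0],"roll":-1},{"linear":[0,0,0],"roll":-1},{"linear":[0,0,0],"roll":-1},{"linear":[0,0,0],"roll":-1},{"linear":[0,0,0],"roll":-1},{"linear":[0,0,0],"roll":-1},{"linear":[0,0,0],"roll":-1},{"linear":[0,0,0],"roll":-1}]' -0.5
python3 -m jog '[{"linear":[0,0,0],"roll":-0.75},{"linear":[0,0,0],"roll":-0.75},{"linear":[0.7,0.6,0],"roll":0},{"linear":[0.7,0.6,0],"roll":0},{"linear":[0.7,0.6,0],"roll":0},{"linear":[0.7,0.6,0],"roll":0},{"linear":[0.7,0.6,0],"roll":0},{"linear":[0.7,0.6,0],"roll":0},{"linear":[0.7,0.6,0],"roll":0},{"linear":[0.7,0.6,0],"roll":0},{"linear":[0.7,0.6,0],"roll":0},{"linear":[0.7,0.6,0],"roll":0}]'
```

```text
time_s: 1.1
position: [0.1619, -0.5254, 0.2309]
tool_rot: [[0.219, 0.976, -0.0], [0.976, -0.219, 0.001], [0.001, -0.0, -1.0]]
ft_force: [-0.1, 0.9, -0.4]
grip_width: 0.0212
gripper_force: 0.0
time_s: 2.1
position: [0.4281, -0.2677, 0.2311]
tool_rot: [[0.094, 0.996, -0.0], [0.996, -0.094, 0.0], [0.0, -0.0, -1.0]]
ft_force: [0.9, -0.2, -0.0]
grip_width: 0.0213
gripper_force: 0.0
```

```bash
python3 -m jog '[{"linear":[0.66,0.58,0],"roll":0},{"linear":[0.66,0.58,0],"roll":0},{"linear":[0.66,0.58,0],"roll":0},{"linear":[0.66,0.58,0],"roll":0},{"linear":[0.66,0.58,0],"roll":0},{"linear":[0.66,0.58,0],"roll":0},{"linear":[0.66,0.58,0],"roll":0},{"linear":[0.66,0.58,0],"roll":0},{"linear":[0,0,0],"roll":0},{"linear":[0,0,0],"roll":0}]'
python3 - <<'E'
from h import *
import cv2
c=optics.calibration('wrist')
im=optics.get_image('wrist'); cv2.imwrite('pics/w1.png',cv2.resize(im[:,:,::-1],(800,600),interpolation=cv2.INTER_CUBIC))
print(c)
E
```

```text
time_s: 2.93
position: [0.6322, -0.0751, 0.2302]
tool_rot: [[0.091, 0.996, -0.001], [0.996, -0.091, 0.0], [0.0, -0.001, -1.0]]
ft_force: [-0.7, -0.5, 0.2]
grip_width: 0.021
gripper_force: 0.0
{'fov_y': 67.36497739231635, 'cx': 255.6449679009852, 'cy': 191.80834687060877, 'T': array([[ 0.99582679, -0.08727251, -0.02669307,  0.6396189 ],
       [-0.09124107, -0.95851891, -0.27003067, -0.0072715 ],
       [-0.00201956,  0.27133928, -0.96248164,  0.3717095 ],
       [ 0.        ,  0.        ,  0.        ,  1.        ]])}
```

View pics/w1.png

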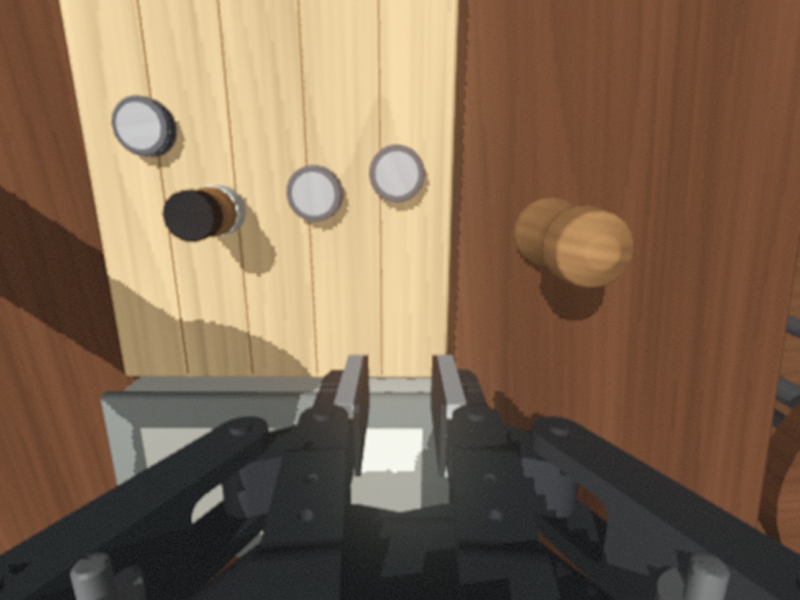

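The wrist view shows lid tops at (398,172), (315,192) and (142,124), with the jar foot at about (222,210). The board's far edge runs from (458,40) to (447,375), and the fingers appear at the bottom with a 21 mm gap.

```bash
python3 - <<'E'
from h import *
s=env.observe();R=np.array(s['tool_rot']);p=np.array(s['position'])
for k,v in {'A':(398,172,.054),'B':(315,192,.054),'C':(142,124,.054),'jarfoot':(222,210,.04),'jarcap':(193,215,.1),'bR1':(458,40,.04),'bR2':(447,375,.04),'bL':(127,375,.04),'bL2':(75,90,.04),'boxN':(300,395,.06),'grtop':(588,247,.112),'grfoot':(545,230,.02)}.items():
    w=pt('wrist',*v); print(k,w,'tool mm',np.round((R.T@(w-p))*1000,1))
E
```

```text
A [ 0.6375 -0.0077  0.054 ] tool mm [ 68.7  -0.2 176.6]
B [ 0.5794 -0.0156  0.054 ] tool mm [ 55.4 -57.3 176.7]
C [0.4717 0.0385 0.054 ] tool mm [  99.3 -169.5  176.8]
jarfoot [ 0.5077 -0.0222  0.04  ] tool mm [  42.2 -128.   190.8]
jarcap [ 0.5136 -0.021   0.1   ] tool mm [  44.  -122.4  130.8]
bR1 [0.6847 0.072  0.04  ] tool mm [152.4  39.4 190.5]
bR2 [ 0.662  -0.1677  0.04  ] tool mm [-88.3  39.1 190.5]
bL [ 0.4054 -0.144   0.04  ] tool mm [ -88.5 -218.6  190.9]
bL2 [0.4243 0.0659 0.04  ] tool mm [ 122.2 -219.3  190.9]
boxN [ 0.5474 -0.1644  0.06  ] tool mm [-95.7 -75.4 170.7]
grtop [ 0.7437 -0.0598  0.112 ] tool mm [ 26.7 110.3 118.4]
grfoot [ 0.7472 -0.0615  0.02  ] tool mm [ 25.3 114.1 210.4]
```

```bash
python3 -m jog '[{"linear":[0,0,0.7],"roll":0},{"linear":[0,0,0.7],"roll":0},{"linear":[0,0,0.7],"roll":0},{"linear":[0,0,0.7],"roll":0},{"linear":[0,0,0.7],"roll":0},{"linear":[0,0,0.5],"roll":0},{"linear":[0,0,0.3],"roll":0},{"linear":[0,0,0.2],"roll":0},{"linear":[0,0,0.1],"roll":0},{"linear":[0,0,0.05],"roll":0},{"linear":[0,0,0],"roll":0},{"linear":[0,0,0],"roll":0}]'
python3 - <<'E'
from h import *
import cv2
im=optics.get_image('wrist'); cv2.imwrite('pics/w2.png',cv2.resize(im[:,:,::-1],(800,600),interpolation=cv2.INTER_CUBIC))
E
```

```text
time_s: 3.98
position: [0.632, -0.0768, 0.0462]
tool_rot: [[0.094, 0.996, 0.001], [0.996, -0.094, -0.0], [-0.0, 0.001, -1.0]]
ft_force: [0.6, 0.2, 0.1]
grip_width: 0.0217
gripper_force: 0.0
```

View pics/w2.png

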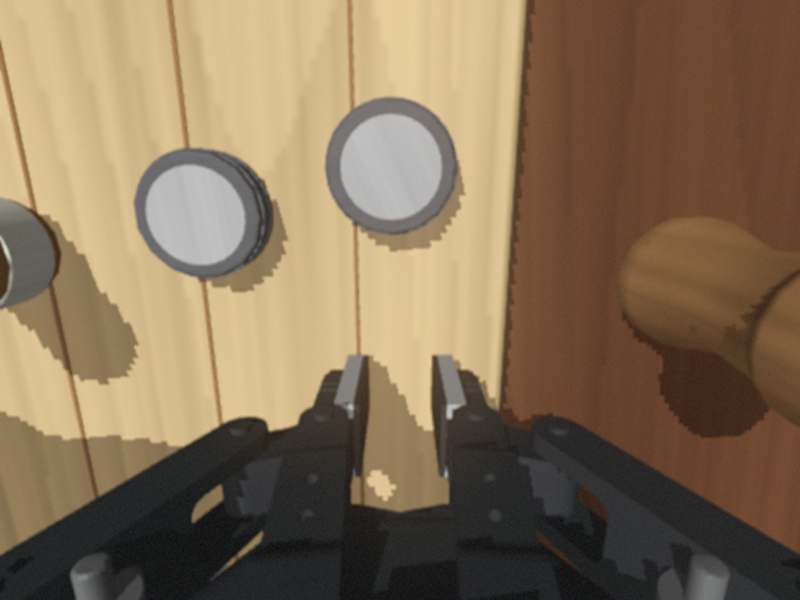

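The fork (gap at columns 370–432) stands behind lid A (centre about (392,165)). It is within 3 mm of centred and clear of everything else.

```bash
python3 -m jog '[{"linear":[0,-0.05,0.08],"roll":0},{"linear":[0.2,0,0],"roll":0},{"linear":[0.2,0,0],"roll":0},{"linear":[0.2,0,0],"roll":0},{"linear":[0.1,0,0],"roll":0},{"linear":[0.1,0,0],"roll":0},{"linear":[0.1,0,0],"roll":0},{"linear":[0.1,0,0],"roll":0},{"linear":[0.1,0,0],"roll":0},{"linear":[0.1,0,0],"roll":0},{"linear":[0.15,0,0],"roll":0},{"linear":[0.2,0,0],"roll":0}]'
python3 -m jog '[{"linear":[0.25,0,0],"roll":0},{"linear":[0.3,0,0],"roll":0},{"linear":[0.3,0,0],"roll":0},{"linear":[0.3,0,0],"roll":0},{"linear":[0.3,0,0],"roll":0},{"linear":[0.3,0,0],"roll":0},{"linear":[0.3,0,0],"roll":0},{"linear":[0.3,0,0],"roll":0},{"linear":[0.3,0,0],"roll":0},{"linear":[0.2,0,0],"roll":0},{"linear":[0.1,0,0],"roll":0},{"linear":[0,0,0],"roll":0}]'
python3 - <<'E'
from h import *
import cv2
im=optics.get_image('wrist'); cv2.imwrite('pics/w3.png',im[:,:,::-1])
im=optics.get_image('side'); cv2.imwrite('pics/s3.png',im[:,:,::-1])
a=np.hstack([cv2.imread('pics/w3.png'),cv2.imread('pics/s3.png')]); cv2.imwrite('pics/c3.png',cv2.resize(a,(800,300),interpolation=cv2.INTER_AREA))
E
```

```text
time_s: 5.03
position: [0.6356, -0.0144, 0.0421]
tool_rot: [[0.094, 0.996, -0.0], [0.996, -0.094, -0.0], [-0.0, -0.0, -1.0]]
ft_force: [-0.7, -0.6, 0.2]
grip_width: 0.0215
gripper_force: 0.1
time_s: 6.03
position: [0.6466, 0.1038, 0.0421]
tool_rot: [[0.093, 0.996, 0.0], [0.996, -0.093, 0.0], [0.0, 0.0, -1.0]]
ft_force: [0.1, -0.9, -0.6]
grip_width: 0.021
gripper_force: 0.0
```

View pics/c3.png

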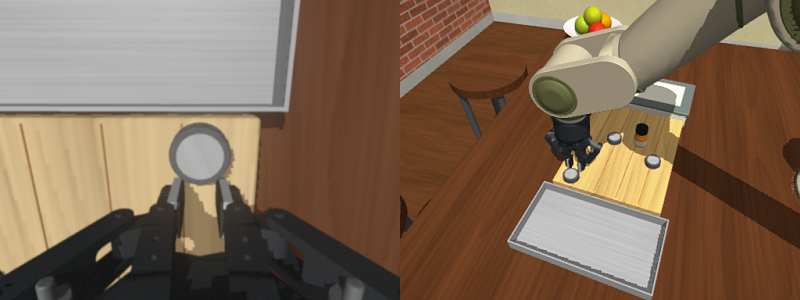

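Lid A sits in the fork at the board's near edge, ready to go over.

```bash
python3 -m jog '[{"linear":[0.1,0,0],"roll":0},{"linear":[0.15,0,0],"roll":0},{"linear":[0.25,0,0],"roll":0},{"linear":[0.3,0,0],"roll":0},{"linear":[0.3,0,0],"roll":0},{"linear":[0.3,0,0],"roll":0},{"linear":[0.2,0,0],"roll":0},{"linear":[0,0,0],"roll":0},{"linear":[0,0,0],"roll":0},{"linear":[0,0,0],"roll":0}]'
python3 - <<'E'
from h import *
import cv2
im=optics.get_image('wrist'); cv2.imwrite('pics/w4.png',im[:,:,::-1])
im=optics.get_image('side'); cv2.imwrite('pics/s4.png',im[:,:,::-1])
a=np.hstack([cv2.imread('pics/w4.png'),cv2.imread('pics/s4.png')]); cv2.imwrite('pics/c4.png',cv2.resize(a,(800,300),interpolation=cv2.INTER_AREA))
E
```

```text
time_s: 6.97
position: [0.6525, 0.1664, 0.0421]
tool_rot: [[0.094, 0.996, -0.0], [0.996, -0.094, -0.0], [-0.0, -0.0, -1.0]]
ft_force: [-0.1, 0.1, 0.0]
grip_width: 0.0213
gripper_force: 0.0
```

View pics/c4.png

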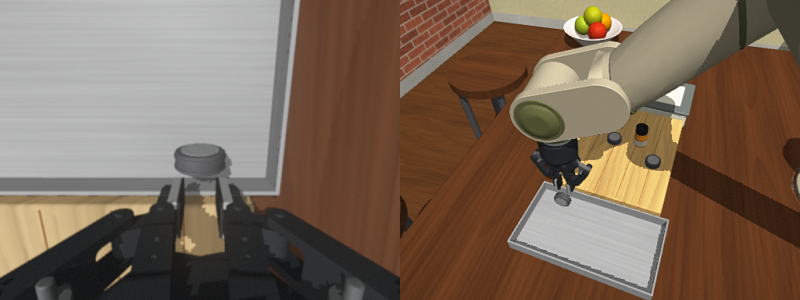

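```bash
python3 - <<'E'
import cv2,numpy as np
a=cv2.imread('pics/w4.png')[160:260,190:330];b=cv2.imread('pics/s4.png')[215:290,160:265]
cv2.imwrite('pics/z4.png',np.hstack([cv2.resize(a,(400,300),interpolation=2),cv2.resize(b,(400,300),interpolation=2)]))
E
```

```text
(no output)
```

View pics/z4.png

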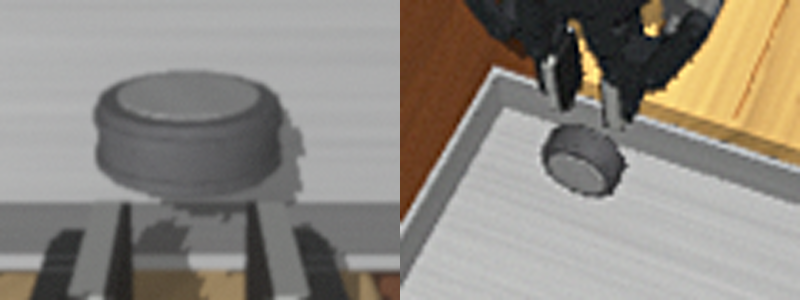

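Lid A is in the pan, tilted forward against the rim and fingers. I'll back out gently along its cleared lane and look again.

```bash
python3 -m jog '[{"linear":[-0.1,0,0],"roll":0},{"linear":[-0.2,0,0],"roll":0},{"linear":[-0.6,0,0],"roll":0},{"linear":[-0.8,0,0],"roll":0},{"linear":[-0.8,0,0],"roll":0},{"linear":[-0.8,0,0],"roll":0},{"linear":[-0.8,0,0],"roll":0},{"linear":[-0.8,0,0],"roll":0},{"linear":[-0.8,0,0],"roll":0},{"linear":[-0.5,0,0],"roll":0},{"linear":[-0.2,0,0],"roll":0},{"linear":[0,0,0],"roll":0}]'
python3 - <<'E'
from h import *
import cv2
im=optics.get_image('wrist'); cv2.imwrite('pics/w5.png',im[:,:,::-1])
im=optics.get_image('side'); cv2.imwrite('pics/s5.png',im[:,:,::-1])
a=np.hstack([cv2.imread('pics/w5.png')[:,:],cv2.imread('pics/s5.png')[90:384,130:522]]) if 0 else None
w=cv2.resize(cv2.imread('pics/w5.png'),(400,300),interpolation=3);s=cv2.resize(cv2.imread('pics/s5.png')[210:310,130:263],(400,300),interpolation=2)
cv2.imwrite('pics/c5.png',np.hstack([w,s]))
p=env.observe()['position'];d=p-np.array([.6322,-.0751,p[2]]);print('tool x,y',d@[.0935,.9956,0],d@[.9956,-.0935,0])
E
```

```text
time_s: 8.07
position: [0.6282, -0.0904, 0.0422]
tool_rot: [[0.097, 0.995, 0.0], [0.995, -0.097, -0.0], [-0.0, 0.0, -1.0]]
ft_force: [-0.2, 0.3, 0.2]
grip_width: 0.022
gripper_force: 0.0
tool x,y -0.012863368884761625 -0.0025482676322305976
```

View pics/c5.png

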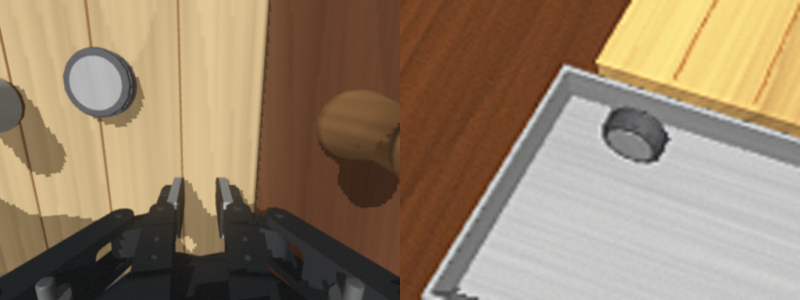

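Lid A stays leaning against the pan's inner wall. Its centre is at about 23 mm at most, inside the walls and below the rim, so that meets the criteria. Next is lid B, seen at (198,164) in 800-wide pixels.

```bash
python3 - <<'E'
from h import *
s=env.observe();R=np.array(s['tool_rot']);p=np.array(s['position'])
for v in [(197,163,.054)]:
    w=pt('wrist',*v); print(w,np.round((R.T@(w-p))/.04,3))
for w in ([.5794,-.0156,.05],[.472,.039,.05],[.510,-.022,.05]): print(np.round((R.T@(np.array(w)-p))/.04,3))
E
```

```text
[ 0.5804 -0.012   0.054 ] [ 1.771 -1.374 -0.296]
[ 1.679 -1.39  -0.196]
[ 2.786 -4.191 -0.195]
[ 1.357 -3.102 -0.196]
```

```bash
python3 -m jog '[{"linear":[0,-0.3,0],"roll":0},{"linear":[0,-0.4,0],"roll":0},{"linear":[0,-0.4,0],"roll":0},{"linear":[0,-0.28,0],"roll":0},{"linear":[0.2,0,0],"roll":0},{"linear":[0.2,0,0],"roll":0},{"linear":[0.2,0,0],"roll":0},{"linear":[0.2,0,0],"roll":0},{"linear":[0.1,0,0],"roll":0},{"linear":[0.1,0,0],"roll":0},{"linear":[0.1,0,0],"roll":0},{"linear":[0.1,0,0],"roll":0}]'
python3 -m jog '[{"linear":[0.1,0,0],"roll":0},{"linear":[0.15,0,0],"roll":0},{"linear":[0.2,0,0],"roll":0},{"linear":[0.25,0,0],"roll":0},{"linear":[0.3,0,0],"roll":0},{"linear":[0.3,0,0],"roll":0},{"linear":[0.3,0,0],"roll":0},{"linear":[0.3,0,0],"roll":0},{"linear":[0.3,0,0],"roll":0},{"linear":[0.3,0,0],"roll":0},{"linear":[0.3,0,0],"roll":0},{"linear":[0.3,0,0],"roll":0}]'
python3 -m jog '[{"linear":[0.3,0,0],"roll":0},{"linear":[0.3,0,0],"roll":0},{"linear":[0.3,0,0],"roll":0},{"linear":[0.3,0,0],"roll":0},{"linear":[0.3,0,0],"roll":0},{"linear":[0.3,0,0],"roll":0},{"linear":[0.3,0,0],"roll":0},{"linear":[0.2,0,0],"roll":0},{"linear":[0.1,0,0],"roll":0},{"linear":[0,0,0],"roll":0},{"linear":[0,0,0],"roll":0}]'
python3 - <<'E'
from h import *
import cv2
im=optics.get_image('wrist'); w=cv2.resize(im[:,:,::-1],(400,300),interpolation=3)
im=optics.get_image('side'); s=cv2.resize(im[130:330,110:377,::-1],(400,300),interpolation=2)
cv2.imwrite('pics/c6.png',np.hstack([w,s]))
E
```

```text
time_s: 9.17
position: [0.5783, -0.035, 0.0421]
tool_rot: [[0.094, 0.996, -0.0], [0.996, -0.094, -0.0], [-0.0, -0.0, -1.0]]
ft_force: [0.9, -0.3, 0.2]
grip_width: 0.0217
gripper_force: 0.0
time_s: 10.17
position: [0.5898, 0.0894, 0.0421]
tool_rot: [[0.094, 0.996, -0.0], [0.996, -0.094, 0.0], [0.0, -0.0, -1.0]]
ft_force: [0.6, -0.5, 0.5]
grip_width: 0.0214
gripper_force: 0.0
time_s: 11.08
position: [0.5987, 0.1837, 0.0421]
tool_rot: [[0.094, 0.996, -0.0], [0.996, -0.094, -0.0], [-0.0, -0.0, -1.0]]
ft_force: [0.3, -1.0, 0.3]
grip_width: 0.0214
gripper_force: 0.0
```

View pics/c6.png

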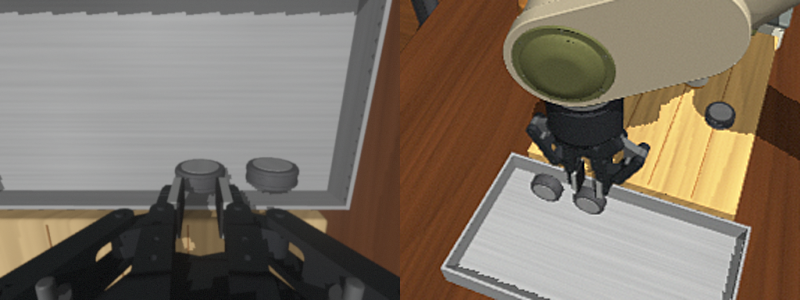

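Lid B is over the edge, inside the pan. Lid C is only about 47 mm sideways of the jar. For it I'll use shut fingers turned 90°, a narrow 22 mm pusher, so that the finger links stay clear of the jar. First I back out, rise and move behind C.

```bash
python3 -m jog '[{"linear":[-0.1,0,0],"roll":0},{"linear":[-0.2,0,0],"roll":0},{"linear":[-0.4,0,0],"roll":0},{"linear":[-0.5,0,0],"roll":0},{"linear":[-0.8,0,0],"roll":0},{"linear":[0,0,-0.65],"roll":0},{"linear":[0,0,-0.65],"roll":0},{"linear":[0,0,-0.65],"roll":0},{"linear":[0,0,-0.65],"roll":0},{"linear":[0,0,-0.65],"roll":0},{"linear":[0,0,0],"roll":0}]'
python3 -m jog '[{"linear":[-0.62,-0.574,0],"roll":0},{"linear":[-0.62,-0.574,0],"roll":0},{"linear":[-0.62,-0.574,0],"roll":0},{"linear":[-0.62,-0.574,0],"roll":0},{"linear":[-0.62,-0.574,0],"roll":0},{"linear":[0,0,0],"roll":-1},{"linear":[0,0,0],"roll":-1},{"linear":[0,0,0],"roll":-1},{"linear":[0,0,0],"roll":-1},{"linear":[0,0,0],"roll":-1},{"linear":[0,0,0],"roll":-1},{"linear":[0,0,0],"roll":-1}]' -1
python3 -m jog '[{"linear":[0,0,0],"roll":-1},{"linear":[0,0,0],"roll":-1},{"linear":[0,0,0],"roll":-1},{"linear":[0,0,0],"roll":-1},{"linear":[0,0,0],"roll":-1},{"linear":[0,0,0],"roll":-1},{"linear":[0,0,0],"roll":-1},{"linear":[0,0,0],"roll":-1},{"linear":[0,0,0],"roll":-1},{"linear":[0,0,0],"roll":-1},{"linear":[0,0,0],"roll":-1},{"linear":[0,0,0],"roll":0}]'
python3 - <<'E'
from h import *
import cv2
c=optics.calibration('wrist');print(env.observe()['q'],c['T'].round(3).tolist())
im=optics.get_image('wrist'); w=cv2.resize(im[:,:,::-1],(400,300),interpolation=3)
im=optics.get_image('side'); s=cv2.resize(im[130:330,110:377,::-1],(400,300),interpolation=2)
cv2.imwrite('pics/c7.png',np.hstack([w,s]))
E
```

```text
time_s: 12.1
position: [0.593, 0.1031, 0.1775]
tool_rot: [[0.095, 0.995, 0.009], [0.996, -0.095, -0.0], [0.001, 0.009, -1.0]]
ft_force: [0.3, -0.6, 1.1]
grip_width: 0.0215
gripper_force: 0.0
time_s: 13.1
position: [0.4648, -0.0092, 0.1717]
tool_rot: [[-0.497, 0.868, -0.001], [0.868, 0.497, 0.0], [0.0, -0.0, -1.0]]
ft_force: [-0.0, -0.2, -0.7]
grip_width: 0.0004
gripper_force: 0.0
time_s: 14.1
position: [0.4649, -0.0091, 0.1717]
tool_rot: [[-0.996, 0.091, -0.001], [0.091, 0.996, 0.0], [0.001, -0.0, -1.0]]
ft_force: [0.4, -0.7, -0.1]
grip_width: -0.0002
gripper_force: 0.0
[-1.57568519e+01  1.67167414e+01  9.29895786e+01 -7.12805121e-03
  7.03272515e+01 -1.00508336e+02] [[0.091, 0.959, 0.269, 0.397], [0.996, -0.088, -0.025, -0.003], [0.0, 0.271, -0.963, 0.313], [0.0, 0.0, 0.0, 1.0]]
```

View pics/c7.png

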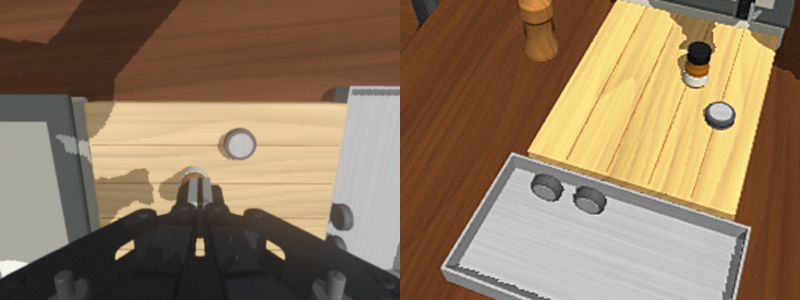

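Both lids A and B rest inside the pan. The jar and the grinder stand as before. Lid C's top is at (480,286) in 800-wide wrist pixels.

```bash
python3 - <<'E'
from h import *
s=env.observe();R=np.array(s['tool_rot']);p=np.array(s['position'])
w=pt('wrist',480,286,.054); print(w,np.round((R.T@(w-p))/.04,3))
for w in ([.470,.041,.044],[.511,-.021,.044]): print(np.round((R.T@(np.array(w)-p))/.04,3))
E
```

```text
[0.4663 0.0384 0.054 ] [0.081 1.181 2.946]
[-0.005  1.255  3.196]
[-1.175 -0.188  3.196]
```

```bash
python3 -m jog '[{"linear":[0.04,0,0.5],"roll":0},{"linear":[0,0,0.6],"roll":0},{"linear":[0,0,0.6],"roll":0},{"linear":[0,0,0.5],"roll":0},{"linear":[0,0,0.4],"roll":0},{"linear":[0,0,0.3],"roll":0},{"linear":[0,0,0.2],"roll":0},{"linear":[0,0,0.1],"roll":0},{"linear":[0,0,0],"roll":0},{"linear":[0,0,0],"roll":0}]'
python3 - <<'E'
from h import *
import cv2
im=optics.get_image('wrist'); cv2.imwrite('pics/w8.png',im[:,:,::-1])
im=optics.get_image('side'); cv2.imwrite('pics/s8.png',im[:,:,::-1])
w=cv2.resize(im[:,:,::-1],(400,300)) ;w=cv2.resize(cv2.imread('pics/w8.png'),(400,300),interpolation=3)
s=cv2.resize(im[110:310,200:467,::-1],(400,300),interpolation=2)
cv2.imwrite('pics/c8.png',np.hstack([w,s]))
E
```

```text
time_s: 15.03
position: [0.464, -0.0086, 0.0445]
tool_rot: [[-0.996, 0.094, 0.001], [0.094, 0.996, -0.0], [-0.001, -0.0, -1.0]]
ft_force: [-0.6, -0.7, 0.1]
grip_width: -0.0002
gripper_force: 0.0
```

View pics/c8.png

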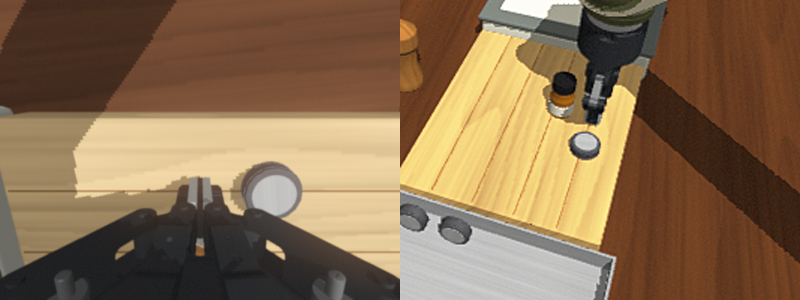

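That was one picture view over the limit of 10, so I stop viewing and check by numbers from here. The finger is lined up with lid C, and the jar is clear to the side.

```bash
python3 -m jog '[{"linear":[0,0.1,0.02],"roll":0},{"linear":[0,0.1,0],"roll":0},{"linear":[0,0.1,0],"roll":0},{"linear":[0,0.1,0],"roll":0},{"linear":[0,0.1,0],"roll":0},{"linear":[0,0.1,0],"roll":0},{"linear":[0,0.15,0],"roll":0},{"linear":[0,0.2,0],"roll":0},{"linear":[0,0.2,0],"roll":0},{"linear":[0,0.2,0],"roll":0},{"linear":[0,0.2,0],"roll":0},{"linear":[0,0.1,0],"roll":0}]'
cat > lid.py <<'E'
from h import *
import cv2
# grey, unsaturated pixels on the yellow board (side view): lid top by rectifying the board plane z=.054
c=optics.calibration('side');T=np.array(c['T']);f=192/np.tan(np.radians(c['fov_y']/2))
R=np.array([[.9957,.0923],[-.0923,.9957]])  # columns: board x, board y in world
o=np.array([.470,.041])
g=np.mgrid[-30:200,-60:60].reshape(2,-1)/1000.
w=o+g[0][:,None]*R[:,1]+g[1][:,None]*R[:,0]
P=np.c_[w,np.full(len(w),.054)]; q=(P-T[:3,3])@T[:3,:3]
m=(q[:,:2]/q[:,2:]*f+[c['cx'],c['cy']]).astype(np.float32)
im=optics.get_image('side'); r=cv2.remap(im,m[:,0].reshape(230,120),m[:,1].reshape(230,120),1)
h=cv2.cvtColor(r,cv2.COLOR_RGB2HSV)
mask=((h[...,1]<60)&(h[...,2]>115)).astype(np.uint8)
n,_,st,ce=cv2.connectedComponentsWithStats(mask)
p=np.array(env.observe()['position'])[:2]-o; print('tool along/across',np.round(1000*p@R[:,1],1),np.round(1000*p@R[:,0],1))
for i in range(1,n):
    if st[i,4]>150: print('blob along/across',np.round(ce[i]-[60,30],1)[::-1],'size(across,along,area)',st[i,2:])
E
python3 lid.py
```

```text
time_s: 16.13
position: [0.4699, 0.0585, 0.0433]
tool_rot: [[-0.996, 0.093, 0.0], [0.093, 0.996, 0.0], [-0.0, 0.0, -1.0]]
ft_force: [-0.7, -0.4, 0.4]
grip_width: 0.0003
gripper_force: 0.3
tool along/across 17.6 -1.7
blob along/across [-11.4   4.4] size(across,along,area) [ 21  38 406]
blob along/across [47.4 -1.6] size(across,along,area) [ 31  47 799]
blob along/across [172.6   1.2] size(across,along,area) [ 120   54 6236]
```

Lid C is centred on the pusher: 1.6 mm across for the lid against 1.7 for the tool. I carry on.

```bash
python3 -m jog '[{"linear":[0,0.1,0],"roll":0},{"linear":[0,0.15,0],"roll":0},{"linear":[0,0.2,0],"roll":0},{"linear":[0,0.25,0],"roll":0},{"linear":[0,0.25,0],"roll":0},{"linear":[0,0.25,0],"roll":0},{"linear":[0,0.2,0],"roll":0},{"linear":[0,0.1,0],"roll":0},{"linear":[0,0,0],"roll":0}]'
python3 lid.py
```

```text
time_s: 16.93
position: [0.4755, 0.118, 0.0433]
tool_rot: [[-0.996, 0.093, 0.0], [0.093, 0.996, 0.0], [-0.0, 0.0, -1.0]]
ft_force: [-0.1, -0.4, 0.9]
grip_width: -0.0001
gripper_force: 0.0
tool along/across 76.6 -1.6
blob along/across [57.3  4.8] size(across,along,area) [ 20  41 417]
blob along/across [109.3  -1.2] size(across,along,area) [ 31  32 745]
blob along/across [172.6   1.2] size(across,along,area) [ 120   54 6236]
```

```bash
python3 -m jog '[{"linear":[0,0.1,0],"roll":0},{"linear":[0,0.15,0],"roll":0},{"linear":[0,0.25,0],"roll":0},{"linear":[0,0.3,0],"roll":0},{"linear":[0,0.3,0],"roll":0},{"linear":[0,0.3,0],"roll":0},{"linear":[0,0.3,0],"roll":0},{"linear":[0,0.1,0],"roll":0},{"linear":[0,0,0],"roll":0},{"linear":[0,0,0],"roll":0}]'
python3 -m jog '[{"linear":[0,-0.1,0],"roll":0},{"linear":[0,-0.2,0],"roll":0},{"linear":[0,-0.4,0],"roll":0},{"linear":[0,-0.5,0],"roll":0},{"linear":[0,-0.5,0],"roll":0},{"linear":[0,0,-0.5],"roll":0},{"linear":[0,0,-0.7],"roll":0},{"linear":[0,0,-0.7],"roll":0},{"linear":[0,0,-0.7],"roll":0},{"linear":[0,0,-0.7],"roll":0},{"linear":[0,0,-0.7],"roll":0},{"linear":[0,0,-0.5],"roll":0}]'
python3 -m jog '[{"linear":[0.5,-0.6,0],"roll":0},{"linear":[0.5,-0.6,0],"roll":0},{"linear":[0.5,-0.6,0],"roll":0},{"linear":[0.5,-0.6,0],"roll":0},{"linear":[0.3,-0.6,0],"roll":0},{"linear":[0,0,0],"roll":0},{"linear":[0,0,0],"roll":0}]'
python3 - <<'E'
from h import *
import cv2
im=optics.get_image('side');cv2.imwrite('pics/s9.png',im[:,:,::-1])
im0=cv2.imread('pics/side0.png')[:,:,::-1]
d=cv2.absdiff(np.ascontiguousarray(im0),im).max(2)
m=(d>30).astype(np.uint8); m[:130]=m[:130]
n,_,st,ce=cv2.connectedComponentsWithStats(cv2.morphologyEx(m,cv2.MORPH_OPEN,np.ones((2,2),np.uint8)))
for i in range(1,n):
    if st[i,4]>40:
        u,v=ce[i]/.64; print('px800',np.round([u,v]),st[i,2:], 'world@.02',pt('side',u,v,.02)[:2],'was',im0[int(ce[i][1]),int(ce[i][0])],'now',im[int(ce[i][1]),int(ce[i][0])])
E
```

```text
time_s: 17.82
position: [0.4822, 0.1889, 0.0432]
tool_rot: [[-0.996, 0.093, -0.0], [0.093, 0.996, -0.0], [0.0, -0.0, -1.0]]
ft_force: [-0.4, -0.9, -0.9]
grip_width: 0.0002
gripper_force: 0.0
time_s: 18.82
position: [0.476, 0.1199, 0.2258]
tool_rot: [[-0.995, 0.095, 0.002], [0.095, 0.995, -0.0], [-0.002, 0.0, -1.0]]
ft_force: [0.4, -0.3, 0.1]
grip_width: 0.0003
gripper_force: 0.0
time_s: 19.4
position: [0.3725, 0.0089, 0.2235]
tool_rot: [[-0.995, 0.097, 0.001], [0.097, 0.995, -0.0], [-0.001, -0.0, -1.0]]
ft_force: [-0.1, -0.3, 0.0]
grip_width: -0.0002
gripper_force: 0.0
px800 [685. 188.] [  207   244 24504] world@.02 [ 0.2177 -0.3495] was [105  62  33] now [108  64  36]
px800 [536. 243.] [ 33  27 516] world@.02 [ 0.4429 -0.1497] was [244 211 123] now [147 118  68]
px800 [385. 274.] [ 20  18 278] world@.02 [ 0.6413 -0.03  ] was [195 196 196] now [244 211 124]
px800 [430. 278.] [ 20  17 280] world@.02 [ 0.58   -0.0383] was [194 194 194] now [239 201 119]
px800 [506. 325.] [ 22  20 342] world@.02 [0.4664 0.0184] was [193 194 193] now [237 201 116]
px800 [768. 445.] [  62  110 3579] world@.02 [0.1684 0.1165] was [97 55 28] now [57 31 17]
px800 [326. 400.] [ 22  19 306] world@.02 [0.6526 0.1836] was [184 187 185] now [136 136 136]
px800 [370. 413.] [ 23  19 321] world@.02 [0.5982 0.1872] was [186 187 184] now [126 125 125]
px800 [471. 435.] [ 27  25 294] world@.02 [0.4833 0.1863] was [186 186 185] now [186 185 187]
```

```bash
python3 - <<'E'
import cv2
g=cv2.imread('pics/s9.png',0)[262:298,284:322]
for r in g: print(' '.join('%2x'%v for v in r))
E
```

```text
88 8f 8b 8a 8b 8c 8d 86 7d 7e 7e 82 9d b9 c9 d1 d2 d6 da d6 c7 c9 c3 c0 c8 ca d0 d1 d5 d4 cf d4 d7 d7 cd c8 c6 c6
ca c1 a8 96 8f 86 7e 81 88 8a 89 86 83 7d 7c 92 b0 cd db dd da ce c3 c5 c8 cd d3 d2 d3 d5 d3 d5 d9 d1 c9 c9 c7 c7
a4 ae c2 c9 ba a4 a0 90 80 86 85 82 84 8a 8a 89 83 83 90 ad c3 c5 cc cd cd d4 d3 d5 d6 d4 d1 d5 d9 cf ca c8 c7 c6
76 72 80 a6 af c0 c7 b2 81 93 91 8d 87 8a 8c 8f 90 8f 86 76 72 80 9c b9 d3 da da dc d9 d5 d2 d8 d5 cf cb c7 c7 ca
7c 7b 7a 78 76 82 88 a9 c6 c9 b4 ad 83 8d 97 8e 82 7d 80 80 85 82 84 82 88 a3 c2 d5 dd d8 da de d7 cc cb c9 c8 c7
7d 7b 7c 7e 78 7c 78 76 82 86 a9 c5 c9 cf b4 64 2d 2b 64 75 85 8b 8d 90 8c 88 81 88 97 b7 d4 df d4 d2 cd cd ca cb
7d 7c 7e 7c 7b 7a 7b 7e 7a 7d 76 78 5f 4b 2a 34 3c 41 47 44 40 3f 73 8b 94 91 8e 91 8c 84 86 8d a5 c0 cf d6 ce ce
7f 7e 7e 7c 7c 80 7e 80 7f 81 55 48 3f 28 23 2c 34 38 3d 3d 3d 44 47 55 72 8b 92 91 89 88 83 80 7a 7a 82 9f bc d0
7f 82 80 81 82 7e 82 80 54 39 26 1f 37 36 34 43 48 4f 4b 51 49 48 48 49 44 41 7a 91 87 82 83 80 82 82 84 81 7d 84
77 79 7d 7f 80 85 7f 57 49 2e 37 45 43 4e 5c 5e 5c 61 5f 64 57 4d 4c 4b 49
[... 2303 characters left out ...]
2 bd b9 b9 b9 ba
c0 c1 c0 bd bf be bd b9 bb bd be bd bf c0 c1 c4 c4 c8 c6 c9 c7 c6 c3 c8 c6 c6 c6 c1 c0 be bb be bd bd be c1 bc b9
c2 c2 bf c3 c1 bf c1 be c1 bf bc ba be bd be c0 bf c0 c3 c4 c2 c2 c0 bd c2 c1 c3 c6 c3 c5 c2 be bf be b9 bd bd c0
be c0 be c0 c1 c1 c2 c1 bd c0 be bd bd bb bc bc bd c1 c1 be bf c1 bf be bf bc be c0 c2 c1 c1 c5 c1 c1 be bd b9 ba
bb bc bf be bd bf bf bf bf c0 bd c1 bd bc bc bb bb ba bd bc c1 c1 bf bd be c0 be bf bd bc be c1 c2 c2 c6 bf c1 be
be bd be bc bc bd be bf bd c0 bf bd c2 c0 bf bd bc bc b6 b9 ba bc bf be c0 be bd bd c0 c1 bd bd ba c0 c1 c2 c1 c1
c1 be bf be bc bd bc bc be c1 c2 bd be bf be c0 bf bd bf bb bb bb ba ba bb be c2 be bd be be bd c2 bf b9 b9 bc bd
```

```bash
python3 - <<'E'
from h import *
import cv2
im=optics.get_image('scene');cv2.imwrite('pics/sc9.png',im[:,:,::-1])
im0=np.ascontiguousarray(cv2.imread('pics/scene0.png')[:,:,::-1])
m=(cv2.absdiff(im0,im).max(2)>30).astype(np.uint8)
n,_,st,ce=cv2.connectedComponentsWithStats(m)
for i in range(1,n):
    if st[i,4]>40: print(st[i],ce[i].round(1))
# predicted scene pixels of a point at pan-ish place
c=optics.calibration('scene');T=np.array(c['T']);f=192/np.tan(np.radians(c['fov_y']/2))
def pj(P): q=(np.array(P)-T[:3,3])@T[:3,:3]; return (q[:2]/q[2]*f+[c['cx'],c['cy']]).round(1)
for z in (.015,.02,.025,.03,.035):
    w=pt('side',470.5,439,z); r=w[:2]-[.5675,.2475]; print(z,w,'pan y',round(r@[.0923,.9957],4),'scene px',pj(w))
g=cv2.cvtColor(im,cv2.COLOR_RGB2GRAY); x,y=map(int,pj(pt('side',470.5,439,.025)))
print(x-16,y-14)
for r in g[y-14:y+14,x-16:x+16]: print(' '.join('%2x'%v for v in r))
E
```

```text
[243   0  39  31 706] [263.2  10.3]
[  315     0   197   176 16292] [412.2  92.3]
[ 176   81  143   61 3489] [238.8 114.8]
[249 139  36  15 214] [266.5 145.1]
[297 146  62  19 629] [327.6 154.6]
[295 166  18  14 194] [303.8 172.5]
[248 171  19  14 202] [257.2 177.5]
[231 180  19  15 213] [240.5 187.1]
[331 203  22  18 236] [340.9 212.2]
[271 223  45  27 568] [294.4 237. ]
0.015 [0.483  0.1881 0.015 ] pan y -0.0669 scene px [343.3 213.8]
0.02 [0.483  0.1909 0.02  ] pan y -0.0642 scene px [344.5 212.7]
0.025 [0.483  0.1937 0.025 ] pan y -0.0614 scene px [345.7 211.6]
0.03 [0.4829 0.1965 0.03  ] pan y -0.0586 scene px [347.  210.5]
0.035 [0.4829 0.1994 0.035 ] pan y -0.0557 scene px [348.2 209.5]
329 197
eb eb e3 e1 d3 d8 e5 e6 ea eb ed ed ec ec eb eb e9 ea ea e0 da cf af 9e 91 3c 4b 7e 8c c1 bf c8
e9 ea eb eb de be d2 e6 e7 e9 eb ed ed ed ef f2 eb d8 cb b8 a9 ae a8 a1 8a 8c bf b5 bc c5 a8 6a
e9 e9 e9 ea ea d9 c3 db e0 e4 e7 eb ef f0 ea e1 ca aa a0 ab ae ab a9 c1 c7 bb cc ae ac 96 8f 49
e8 e9 ea ea e9 eb e4 e0 cf e6 e8 ea e6 dc c8 a7 9a a2 a8 b2 c2 c1 d2 c7 bf a9 9d 93 97 9a 91 4c
e9 e8
[... 1598 characters left out ...]
b e8 e6 e5 e5 e4 e4 e3 e1 e2
b0 a5 61 71 74 78 7a 78 79 6e 46 25 21 31 4a 53 62 65 57 90 d5 ed e8 e6 e6 e4 e4 e3 e3 e2 e2 e3
dd dc bb 81 c1 73 78 78 78 7a 6f 5f 59 4d 53 63 61 7b c9 d9 eb e9 e7 e4 e5 e4 e3 e1 e2 e2 e4 e2
ea e9 e6 ca eb bb 6d 72 74 76 72 76 77 6e 70 74 86 d0 ed ea e7 e6 e5 e4 e5 e5 e4 e4 e4 e4 e4 e4
e6 e6 e6 e7 e8 e7 c4 c6 c5 ca ca cd cf ce cc cb cf ed e8 e6 e5 e5 e5 e4 e5 e6 e5 e4 e4 e6 e5 e5
e7 e5 e5 e5 e5 e6 e8 ea ec ec ed ed ed eb ec e9 e8 e6 e5 e5 e6 e4 e6 e5 e5 e5 e5 e5 e5 e7 e7 e7
e5 e4 e5 e5 e4 e6 e8 e8 e9 e9 e8 e7 e8 e6 e6 e5 e6 e7 e6 e6 e5 e7 e5 e5 e4 e6 e5 e6 e7 e6 e8 e7
e4 e4 e4 e6 e7 e8 e9 e9 e8 e8 e6 e5 e5 e5 e6 e5 e6 e6 e6 e5 e7 e5 e6 e6 e6 e6 e8 e6 e7 e7 e7 e8
```

Triangulating from the side and scene views puts lid C's top at z ≈ 0.026, so its centre is at about 0.021 m with pan y ≈ -0.066. That is within the limits. The difference images show no change at the jar, grinder or box.

```bash
python3 -c "
from rig import env
print(env.close_job())"
```

```text
the job is handed in; nothing more can be done
None
```

I swept all three lids into the pan and handed the job in at about 19.5 s; by my measurements they are within the limits, resting tilted against its board-side wall, with the jar, grinder and box unmoved, but I got no verdict back and viewed 11 pictures, one over the limit of 10.

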